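# Find the socket for the oyster clamp's foot nut

### The job

The hex nut at the foot of the oyster clamp stand needs tightening, and only one of the three look-alike sockets in the red tray fits it. Try them on the nut, stand any that does not fit upright back in the tray, and push the one that fits fully home over the nut. Finish while still gripping that socket, seated on the nut; leave the jar, the wooden strip and the dish where they are.

Things in the scene. Friction and masses are not known exactly. Their poses are not given: they have to be found in the camera images.
- stand: fixed clamp stand: wooden board 200 x 260 x 10 mm (x, y, z), on it a grey base 85 x 225 x 20 mm (top 30 mm above the table). The hex nut is near its -y end; near its +y end, 130 mm from the nut, an upright clamp with an oyster rises to 170 mm (keep clear). Origin: centre of the board's underside.
- nut_seat (a point): centre of the nut's foot on its 52 mm washer, 33 mm above the table: a seated socket's underside lies here. Fixed steel nut, 30 mm across flats, 18 mm tall, top 4 mm bevelled; a 16 mm stud rises 5 mm more. z up, x square to a flat. The right bore has 1.2 mm play all round (goes on within 8 degrees of yaw); the wrong ones, 3 mm or more too narrow, stop 12 mm or more above home.
- tray: fixed shallow red plastic tray, 130 x 270 x 24 mm (x, y, z), walls and floor 4 mm thick. The three sockets stand in it in a row along its y, about 85 mm apart. Origin: centre of its underside on the table, z up.
- socket_a: one of three look-alike upright steel sockets: hexagonal outside, 42 mm across flats, 60 mm tall, about 0.3 kg, closed top with a dark square mark. Open end down, on the tray floor (4 mm up): hex bore 30 mm deep with a flared mouth, its flats parallel to the outer ones. Whether it fits the nut is not told. Origin: centre of the underside; z up, x square to a flat (flats every 60 degrees).
- socket_b: one of three look-alike upright steel sockets: hexagonal outside, 42 mm across flats, 60 mm tall, about 0.3 kg, closed top with a dark square mark. Open end down, on the tray floor (4 mm up): hex bore 30 mm deep with a flared mouth, its flats parallel to the outer ones. Whether it fits the nut is not told. Origin: centre of the underside; z up, x square to a flat (flats every 60 degrees).
- socket_c: one of three look-alike upright steel sockets: hexagonal outside, 42 mm across flats, 60 mm tall, about 0.3 kg, closed top with a dark square mark. Open end down, on the tray floor (4 mm up): hex bore 30 mm deep with a flared mouth, its flats parallel to the outer ones. Whether it fits the nut is not told. Origin: centre of the underside; z up, x square to a flat (flats every 60 degrees).
- jar: empty glass tumbler, 72 mm across, 85 mm tall, to be left alone; origin at the centre of its underside.
- strip: dark wooden strip, 160 x 26 x 14 mm, lying flat, to be left alone; origin at the centre of its underside, x along it.
- dish: white china dish, 96 mm across, 30 mm tall, to be left alone; origin at the centre of its underside.
Mind the look-alikes: they are no part of the job. Leave any green look-alike of the socket_b alone. What is shaped like the socket_c but purple is not meant.

How it is judged:
By the outcome, as a careful person would: the job done as asked, in the order asked, and still so for the second after the job is handed in, while the arm keeps its last pose, push and grip.
It also fails if it takes over 72 s, if anything falls off the work surface, if the arm or the gripper's body presses on something with over 40 N, if the wrist force passes 120 N, or if a joint passes its speed limit or range.

### The arm

A 6-joint arm with a two-finger parallel gripper is mounted at the origin on the work surface. World frame = base frame: x ahead of the robot, y to its left, z up, the work surface at z = 0. Lengths are in m, angles in rad, forces in N, time in s.
With the tool pointing down it reaches from about 0.25 to 0.775 m from the base axis. Payload 4 kg.
Tool frame: the origin (TCP) lies at the very end of the fingers, on their centre line; the grasp point (between the pads) lies 19 mm behind it; x points along the fingers, y is the direction in which the jaws open and shut, and the axes are right-handed (so a half turn about x gives the same grasp; the last joint's range is limited). The gripper opens to 94 mm and grips with 3 to 60 N. Pads are 16 mm wide; open, the fingers measure 119 mm over their backs; the gripper's body (75 mm by 177 mm) begins 78 mm behind the grasp point.
Start: joints at [1.111, 0.087, 1.371, -0, 1.684, -0.103], TCP at [0.192, 0.515, 0.206] pointing down, gripper open.
Joint ranges: [-3.1, 3.1], [-0.76, 2.03], [0.27, 2.55], [-1.08, 4.22], [0.17, 2.65], [-2.57, 2.57]. Speed limits (rad/s): [2.79, 2.79, 3.14, 3.14, 3.14, 3.14].

### API

Orientations are given as [roll, pitch, yaw] about the fixed x, y, z axes, in that order (R = Rz(yaw) Ry(pitch) Rx(roll)).
In Python, from bench import robot gives the robot as it stands.
- The arm moves only by the tool carry_out, never from a script. Its argument "targets" is a list of rows, each a list of 5 numbers: the closure, from 0 (fully open) to 1 (shut), then the shift along the tool's x, y, z in cm, then the turn about the tool's x in degrees. In form: [[fingers, tx, ty, tz, turn], ...]. A call has 1 to 20 rows; each row shifts and turns the commanded pose from where the row before left it, along the tool's axes as they then stand; what a row does not reach is not made up. A row lasts 1/10 s, in which the tool goes at most 50 mm and 8.59 degrees, less where a joint would pass 70% of its speed; a pose out of reach is approached as far as the arm can. A call is refused whole if a number of a shift passes 5 or a number of a turn 8.59, either way. A call with a gripper value outside its range is refused whole. The fingers move at their own pace and stop on an object; the grip force is fixed at half the most. Time passes only in rows, so rows that do not move let the fingers close. It gives the time, the measured TCP pose, the force and the opening at its end, in the units of the state.
- robot.get_obs(): the state, without advancing time (a new reading comes with each control period).
- robot.snapshot(name): name is "side" or "top" or "wrist"; returns a dict with "image" (420x560x3 uint8, red, green, blue), "camera_matrix" (3x3 intrinsics, pixels), "distortion" ([k1, k2, p1, p2, k3] as OpenCV has them; the pictures are not rectified), "pose" (4x4, takes a point from camera to world coordinates). Camera axes: x right, y up, looking along -z (the intrinsics and any distortion apply to the point x, -y, -z); pixel columns grow to the right and rows downward; lengths in m; the calibration is good to about 2 mm. A picture is of the moment at which its call begins. There is no depth.
- robot.close_job(): hands the job in, once; it reports no verdict.
The state is a dict: "time": time; "joint_positions": joint angles; "qvel": joint speeds; "joint_torque": joint torques, N m; "tool_pos": TCP position; "ee_rot": TCP orientation; "wrist_force": force on the tool from outside, world axes, zero at the start; "wrist_torque": the same for the moment, N m; "width": finger opening in m.
Only numpy, scipy, OpenCV 4.12 (cv2) and the standard library are available. Lean on these libraries where they do the work, as an engineer would, in place of code of your own. Each camera call takes 0.05 s, during which the arm holds its last target. There are 200 camera calls.

## Working session

There is one attempt and no reset: what is moved stays moved. The work goes in short steps, Python scripts to look and compute and a tool call to move; the robot and the scene stay as the last step left them, time stands still between calls to the robot, and variables do not carry over. Pictures are saved under pics/ and viewed, about 8 in all and at most 12, crops included, and the job is handed in when it is done.

Besides the shell and the picture viewer there is one more tool, called after "Call:" as name(argument=value, ...) on one line, values as JSON. carry_out: Moves the arm, as the interface text tells. Its arguments: {"type":"object","properties":{"targets":{"type":"array","items":{"type":"array","items":{"type":"number"}}}},"required":["targets"]}

```bash
mkdir -p pics
cat > h.py <<'E'
from bench import robot
import numpy as np, cv2
def snap(n,f):
    s=robot.snapshot(n); cv2.imwrite(f'pics/{f}.png',s['image'][:,:,::-1]); np.savez(f'pics/{f}.npz',K=s['camera_matrix'],d=s['distortion'],P=s['pose']); return s
def ray(f,uv,z):
    c=np.load(f'pics/{f}.npz'); p=cv2.undistortPoints(np.array([[uv]],float),c['K'],c['d'])[0,0]
    P=c['P']; d=P[:3,:3]@np.array([p[0],-p[1],-1]); o=P[:3,3]; return o+d*(z-o[2])/d[2]
def proj(f,X):
    c=np.load(f'pics/{f}.npz'); P=c['P']; q=(np.array(X,float).reshape(-1,3)-P[:3,3])@P[:3,:3]*[1,-1,-1]
    return cv2.projectPoints(q,np.zeros(3),np.zeros(3),c['K'],c['d'])[0][:,0]
E
python3 - <<'E'
from h import *
for n in ('top','side'):
    s=snap(n,n+'0'); print(n,s['pose'].round(3).tolist(),s['camera_matrix'][0,0])
a=cv2.imread('pics/top0.png');b=cv2.imread('pics/side0.png')
cv2.imwrite('pics/both.png',np.vstack([a,b])[:, :] if 0 else cv2.resize(a,(784,588)))
o=robot.get_obs();print({k:np.round(v,3).tolist() for k,v in o.items()})
E
```

```text
top [[0.019, 0.99, -0.14, 0.426], [-1.0, 0.019, -0.003, -0.087], [-0.0, 0.14, 0.99, 1.211], [0.0, 0.0, 0.0, 1.0]] 438.67858974409353
side [[0.947, 0.223, -0.229, 0.348], [-0.32, 0.678, -0.662, -0.869], [0.007, 0.7, 0.714, 0.888], [0.0, 0.0, 0.0, 1.0]] 533.7649457370327
{'time': 0.1, 'joint_positions': [1.111, 0.088, 1.372, -0.0, 1.684, -0.103], 'qvel': [-0.001, -0.001, -0.004, 0.0, 0.002, 0.001], 'joint_torque': [0.002, -34.125, -30.33, 0.072, 0.03, -0.0], 'tool_pos': [0.192, 0.515, 0.204], 'ee_rot': [-1.673, 1.569, -2.03], 'wrist_force': [-0.329, 0.916, -0.037], 'wrist_torque': [-0.02, -0.006, -0.004], 'width': 0.094}
```

View pics/both.png

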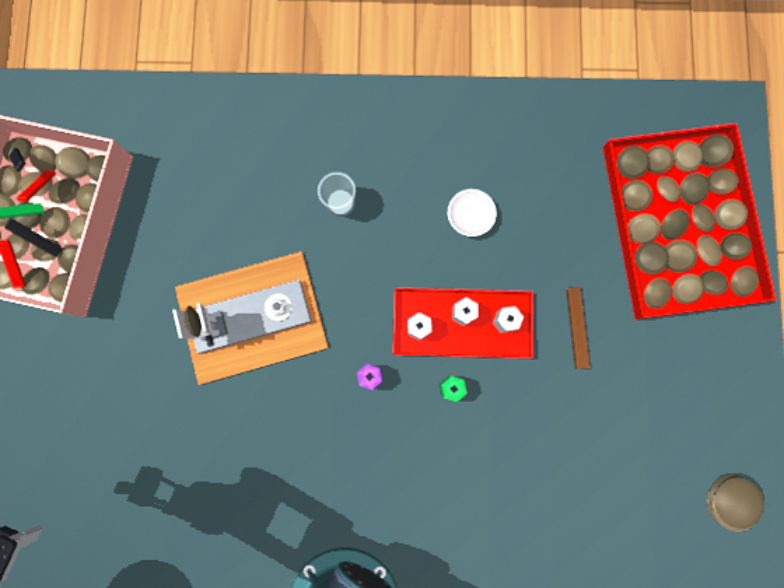

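View pics/side0.png

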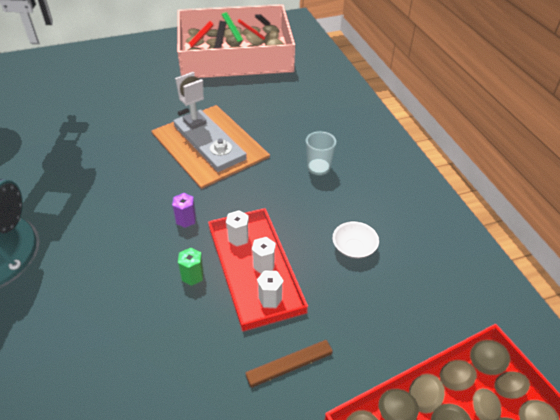

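The top view (shown at 1.4x) has sockets at (420,326), (466,311) and (510,319), and the nut at (279,307). The purple and green look-alikes stand in front of the tray. I'll enlarge the sockets and the nut.

Run:
```python
from h import *
a=cv2.imread('pics/top0.png')
A=cv2.resize(a[200:260,280:385],None,fx=7,fy=7,interpolation=cv2.INTER_CUBIC)[:, :735]
B=cv2.resize(a[200:240,180:230],None,fx=4.5,fy=4.5,interpolation=cv2.INTER_CUBIC)
c=np.zeros((600,735,3),np.uint8);c[:420]=A;c[420:600,:225]=B
cv2.imwrite('pics/c1.png',c)
for n,uv,z in [('A',(420,326),.064),('B',(466,311),.064),('C',(510,319),.064),('nut',(279,307),.055)]:
    print(n,ray('top0',np.array(uv)/1.4,z).round(4))
for n,uv,z in [('A',(237,219),.064),('B',(263.5,245),.064),('C',(270,279),.064),('nut',(220.5,144),.055)]:
    print(n,ray('side0',np.array(uv),z).round(4))
from scipy.spatial.transform import Rotation as R
print(R.from_euler('xyz',robot.get_obs()['ee_rot']).as_matrix().round(3))
```

```text
A [ 0.516  -0.1323  0.064 ]
B [ 0.5458 -0.2182  0.064 ]
C [ 0.5324 -0.3005  0.064 ]
nut [0.5476 0.1345 0.055 ]
A [ 0.5163 -0.1333  0.064 ]
B [ 0.5474 -0.2174  0.064 ]
C [ 0.5339 -0.3003  0.064 ]
nut [0.5469 0.1249 0.055 ]
[[-0.001  0.349  0.937]
 [-0.002  0.937 -0.349]
 [-1.    -0.002 -0.   ]]
```

View pics/c1.png

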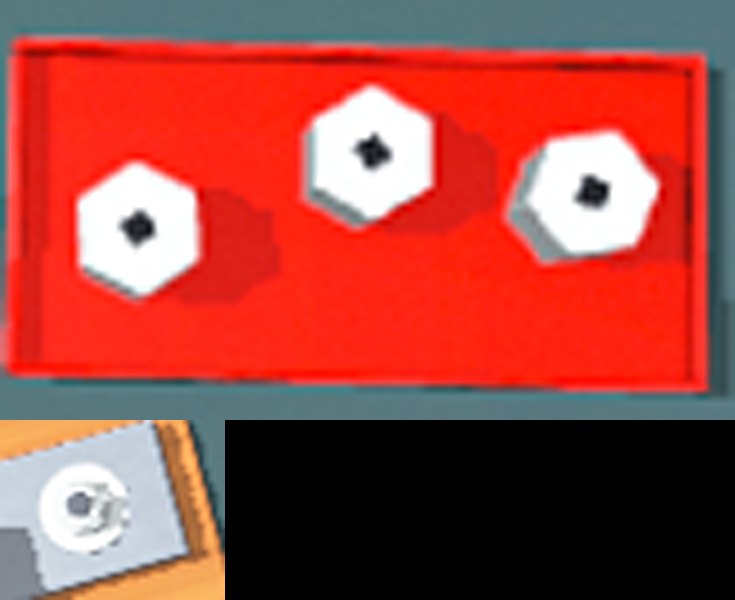

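Call:
carry_out(targets=[[0,-2.5,0,0,0],[0,-2.5,-1.0,2.0,0],[0,0,-1.9,3.7,0],[0,0,-1.9,3.7,0],[0,0,-1.9,3.7,0],[0,0,-1.9,3.7,0],[0,0,-1.9,3.7,0],[0,0,-1.9,3.7,0],[0,0,-1.9,3.7,0],[0,0,-1.9,3.7,0],[0,0,-1.9,3.7,0],[0,0,-1.9,3.7,0],[0,0,-1.9,3.7,0],[0,0,-1.7,3.7,0],[0,0,0,0,8],[0,0,0,0,8],[0,0,0,0,8],[0,0,0,0,8],[0,0,0,0,8],[0,0,0,0,8]])

```text
time: 2.1
tool_pos: [0.5442, 0.1321, 0.2547]
ee_rot: [-1.863, 1.569, -3.064]
wrist_force: [-0.7, 1.2, -0.2]
width: 0.0941
```

```bash
cat >> h.py <<'E'
from scipy.spatial.transform import Rotation as R
def st():
    o=robot.get_obs(); M=R.from_euler('xyz',o['ee_rot']).as_matrix()
    print('t',round(float(o['time']),2),'tcp',np.round(o['tool_pos'],4),'yaw_y',np.degrees(np.arctan2(M[1,1],M[0,1])).round(2),'tilt',M[2,1:].round(3),'F',np.round(o['wrist_force'],1),'w',round(float(o['width']),4)); return np.array(o['tool_pos']),M
def go(x,y,z):
    p,M=st(); print('tool shift cm',(M.T@(np.array([x,y,z])-p)*100).round(2))
E
python3 - <<'E'
from h import *
st(); s=snap('wrist','w1'); print(s['pose'].round(3).tolist()); print(s['camera_matrix'][0,0], s['distortion'])
print(proj('w1',[[.547,.13,.056],[.516,-.1323,.064]]))
E
```

```text
t 2.1 tcp [0.5442 0.1321 0.2547] yaw_y 21.23 tilt [-0.001 -0.   ] F [-0.7  1.2 -0.2] w 0.0941
[[0.932, -0.352, -0.084, 0.52], [0.362, 0.906, 0.22, 0.195], [-0.001, -0.236, 0.972, 0.434], [0.0, 0.0, 0.0, 1.0]]
306.0088162906253 [0.01240157 0.         0.         0.         0.        ]
[[280.06713267 190.36123415]
 [191.76376593 354.7398691 ]]
```

View pics/w1.png

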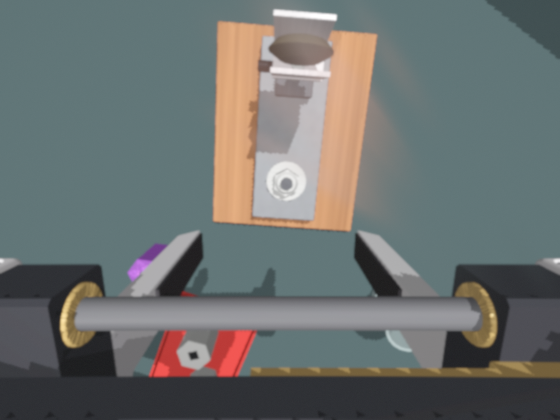

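The wrist view shows the nut and stud near (286,183), and socket A's mark at (193,355), where it was predicted. I'll enlarge the nut.

Run:
```python
from h import *
a=cv2.imread('pics/w1.png')
cv2.imwrite('pics/c2.png',cv2.resize(a[150:215,250:325],None,fx=9,fy=9,interpolation=cv2.INTER_CUBIC))
for uv in [(286,183)]: print(ray('w1',uv,.056))
# base edges at z=.03
for p,q in [((253,219),(257,130)),((314,219),(325,100))]:
    d=ray('w1',q,.03)-ray('w1',p,.03); print('edge dir',np.degrees(np.arctan2(d[1],d[0])))
print(ray('w1',(193,355),.064))
```

```text
[0.55051442 0.14138164 0.056     ]
edge dir 107.61677535973527
edge dir 107.73049019868269
[ 0.5177472  -0.13208204  0.064     ]
```

View pics/c2.png

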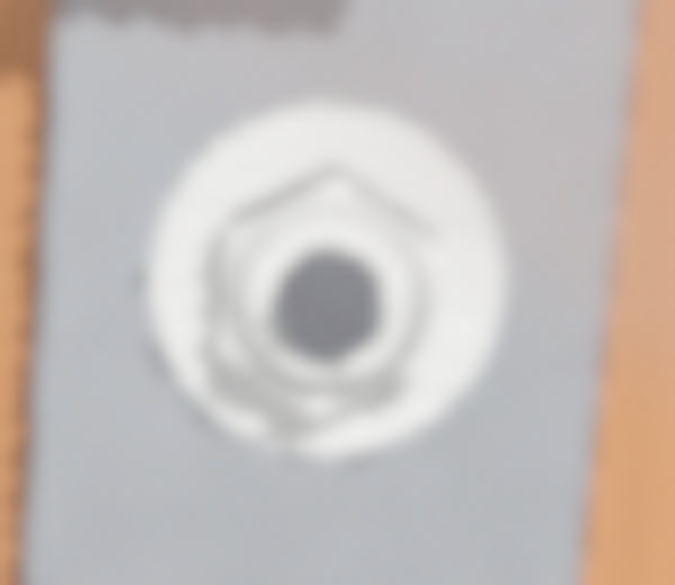

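Run:
```python
from h import *
w=ray('w1',(286.0,180.8),.033); s=ray('w1',(286.1,183.5),.056); print(w,s)
t=ray('top0',(180+80.5/4.5-.5,200+83.5/4.5-.5),.056); print('top stud',t)
c=(w+s)/2
for z,r in ((.033,.01732),(.047,.01732)):
  for k in range(6):
    a=np.radians(107.7+60*k); p=proj('w1',[c[0]+r*np.cos(a),c[1]+r*np.sin(a),z])[0]
    print(z,k,((p-[250,150]+.5)*9).round(0))
```

```text
[0.55131737 0.1408376  0.033     ] [0.55086268 0.14084018 0.056     ]
top stud [0.55063355 0.13951509 0.056     ]
0.033 0 [335. 163.]
0.033 1 [229. 216.]
0.033 2 [222. 333.]
0.033 3 [319. 397.]
0.033 4 [424. 345.]
0.033 5 [433. 229.]
0.047 0 [338. 174.]
0.047 1 [227. 229.]
0.047 2 [220. 350.]
0.047 3 [321. 416.]
0.047 4 [430. 363.]
0.047 5 [439. 242.]
```

Call:
carry_out(targets=[[0,0,0,0,-5],[0,0,0,0,-4.8],[0,0,-1.7,2.16,0],[0,0,-1.7,2.16,0],[0,0,-1.7,2.16,0],[0,0,-1.7,2.16,0],[0,0,-1.7,2.16,0],[0,0,-1.7,2.16,0],[0,0,-1.7,2.16,0],[0,0,-1.7,2.16,0],[0,0,-1.7,2.16,0],[0,0,-1.7,2.16,0],[0,0,0,0,0]])

```text
time: 3.45
tool_pos: [0.511, -0.1434, 0.2546]
ee_rot: [-1.847, 1.569, -2.873]
wrist_force: [0.3, 0.6, -0.7]
width: 0.0943
```

Run:
```python
from h import *
st(); s=snap('wrist','w2')
p=proj('w2',[.517,-.132,.064])[0]; print(p)
a=cv2.imread('pics/w2.png'); x,y=int(p[0])-45,int(p[1])-40
print(x,y); cv2.imwrite('pics/c3.png',cv2.resize(a[y:y+75,x:x+90],None,fx=8,fy=8,interpolation=cv2.INTER_CUBIC))
```

```text
t 3.45 tcp [ 0.511  -0.1434  0.2546] yaw_y 31.24 tilt [-0.002 -0.   ] F [ 0.3  0.6 -0.7] w 0.0943
[287.70963471 183.90221483]
242 143
```

View pics/c3.png

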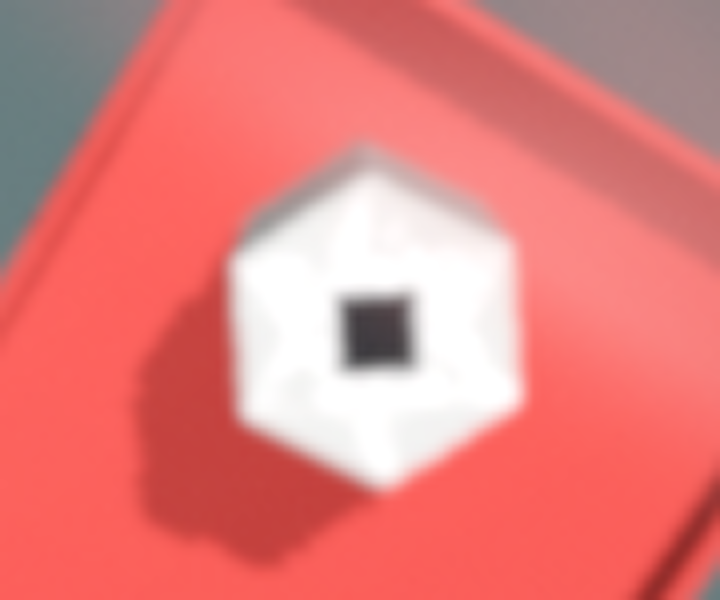

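Run:
```python
from h import *
px=lambda u,v:(242+(u+.5)/8-.5,143+(v+.5)/8-.5)
V=[(370,166),(517,243),(523,405),(383,492),(238,422),(230,262)]
P=np.array([ray('w2',px(*v),.064) for v in V]); c=P.mean(0); print(c, ray('w2',px(377,332),.064))
d=P-c; print(np.degrees(np.arctan2(d[:,1],d[:,0])).round(1), np.linalg.norm(d,axis=1).round(4))
go(c[0],c[1],.1)
```

```text
[ 0.51817752 -0.1316938   0.064     ] [ 0.51812644 -0.1315485   0.064     ]
[ 124.    64.3    4.9  -56.1 -115.7 -174.7] [0.0254 0.0252 0.0252 0.025  0.0254 0.0249]
t 3.5 tcp [ 0.5113 -0.1417  0.2548] yaw_y 31.31 tilt [-0.    -0.001] F [-0.3  0.4 -0.5] w 0.0939
tool shift cm [15.48  1.11 -0.48]
```

Call:
carry_out(targets=[[0,0,1.1,-0.4,-3],[0,4,0,0,0],[0,4,0,0,0],[0,4,0,0,0],[0,4,0,0,0],[0,4,0,0,0],[0,1.5,0,0,0],[0,1.0,0,0,0],[0,0,0,0,0],[1,0,0,0,0],[1,0,0,0,0],[1,0,0,0,0],[1,0,0,0,0],[1,0,0,0,0],[1,0,0,0,0],[1,0,0,0,0]])

```text
time: 5.1
tool_pos: [0.5189, -0.1317, 0.0305]
ee_rot: [-2.066, 1.571, -3.037]
wrist_force: [0.5, -0.5, 1.6]
width: 0.042
```

Run:
```python
from h import *
st(); robot.snapshot('top'); st()
```

```text
t 5.1 tcp [ 0.5189 -0.1317  0.0305] yaw_y 34.35 tilt [-0. -0.] F [ 0.5 -0.5  1.6] w 0.042
t 5.15 tcp [ 0.5189 -0.1317  0.0305] yaw_y 34.35 tilt [-0. -0.] F [-0.9  0.3 -0.1] w 0.0417
```

Call:
carry_out(targets=[[1,-2,0,0,0],[1,-3,0,0,0],[1,-4,0,0,0],[1,-3,0,0,5.6],[1,0,0,0,5.6],[1,0,0,0,5.45],[1,0,1.14,-2.49,0],[1,0,1.14,-2.49,0],[1,0,1.14,-2.49,0],[1,0,1.14,-2.49,0],[1,0,1.14,-2.49,0],[1,0,1.14,-2.49,0],[1,0,1.14,-2.49,0],[1,0,1.14,-2.49,0],[1,0,1.14,-2.49,0],[1,0,1.14,-2.49,0],[1,2.5,0,0,0],[1,1.5,0,0,0],[1,0,0,0,0],[1,0,0,0,0]])

```text
time: 7.15
tool_pos: [0.5512, 0.1396, 0.1094]
ee_rot: [-1.718, 1.568, -2.981]
wrist_force: [0.1, -0.1, -3.1]
width: 0.0417
```

Run:
```python
from h import *
s=snap('wrist','w3'); go(.551,.1405,.0595); print(proj('w3',[[.551,.1405,.033]]))
cv2.imwrite('pics/w3c.png',cv2.resize(s['image'][80:400,100:460,::-1],None,fx=1.7,fy=1.7))
```

```text
t 7.2 tcp [0.552  0.1397 0.1107] yaw_y 17.65 tilt [ 0. -0.] F [ 0.1 -0.7 -2.1] w 0.0421
tool shift cm [ 5.12 -0.07 -0.11]
[[278.78489086 211.98064911]]
```

View pics/w3c.png

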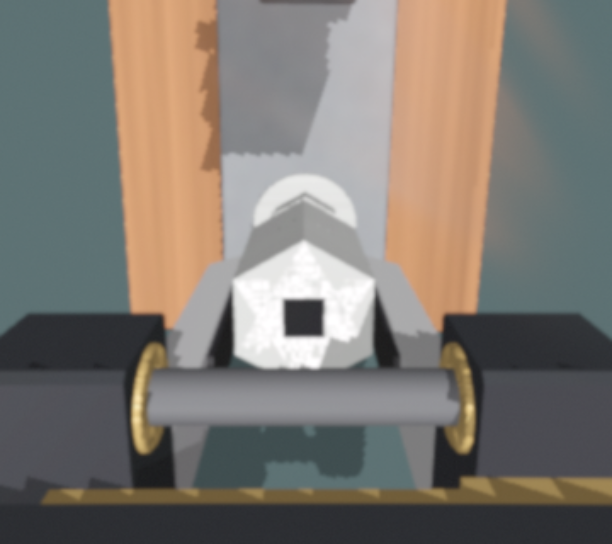

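The held socket's corner points along the stand axis. Its mark is at (279,266) and the washer arc spans x 254-357 in the crop. I'll check the offset.

Run:
```python
from h import *
q=lambda u,v:(100+(u+.5)/1.7-.5,80+(v+.5)/1.7-.5)
p,M=st(); s=ray('w3',q(304,317.5),p[2]+.0335)
# washer circle: fit 3 rim points
P=np.array([ray('w3',q(*v),.033)[:2] for v in [(254,223),(357,224),(305.5,174)]])
A=np.c_[2*P,np.ones(3)]; x=np.linalg.solve(A,(P**2).sum(1)); r=np.sqrt(x[2]+x[:2]@x[:2])
print('socket',s,'washer',x[:2],r, 'diff tool cm',(M.T@np.r_[x[:2]-s[:2],0]*100).round(2))
```

```text
t 7.2 tcp [0.552  0.1397 0.1107] yaw_y 17.65 tilt [ 0. -0.] F [ 0.1 -0.7 -2.1] w 0.0421
socket [0.55086463 0.14068367 0.14418159] washer [0.55162782 0.14054088] 0.026191888685166826 diff tool cm [0.   0.07 0.04]
```

Call:
carry_out(targets=[[1,1.2,0,0,0],[1,1.2,0,0,0],[1,1.0,0,0,0],[1,0.2,0,0,0],[1,0.2,0,0,0],[1,0.2,0,0,0],[1,0.1,0,0,0],[1,0,0,0,0]])

```text
time: 8.0
tool_pos: [0.5515, 0.1402, 0.0733]
ee_rot: [0.634, 1.57, -0.628]
wrist_force: [-6.9, -1.7, 12.3]
width: 0.0421
```

Call:
carry_out(targets=[[1,0.2,0,0,0],[1,0.2,0,0,0],[1,0,0,0,0],[1,0,0,0,0]])

```text
time: 8.4
tool_pos: [0.5517, 0.1402, 0.073]
ee_rot: [1.125, 1.569, -0.136]
wrist_force: [-12.1, -2.3, 25.7]
width: 0.0421
```

Run:
```python
from h import *
st()
```

```text
t 8.4 tcp [0.5517 0.1402 0.073 ] yaw_y 17.73 tilt [0.002 0.001] F [-12.1  -2.3  25.7] w 0.0421
```

Call:
carry_out(targets=[[1,0,-0.1,0,0],[1,0,-0.1,0,0],[1,0,0,0,0],[1,0,0,0,0]])

```text
time: 8.8
tool_pos: [0.5515, 0.1401, 0.073]
ee_rot: [1.436, 1.565, 0.175]
wrist_force: [-8.0, -2.2, 23.2]
width: 0.0418
```

Run:
```python
from h import *
st()
```

```text
t 8.8 tcp [0.5515 0.1401 0.073 ] yaw_y 17.73 tilt [0.006 0.001] F [-8.  -2.2 23.2] w 0.0418
```

Call:
carry_out(targets=[[1,-0.5,0.1,0,0],[1,-1.0,0.1,0,0],[1,-3,0,0,0],[1,-4,0,0,0],[1,0,-1.14,2.49,0],[1,0,-1.14,2.49,0],[1,0,-1.14,2.49,0],[1,0,-1.14,2.49,0],[1,0,-1.14,2.49,0],[1,0,-1.14,2.49,0],[1,0,-1.14,2.49,0],[1,0,-1.14,2.49,0],[1,0,-1.14,2.49,0],[1,0,-1.14,2.49,0],[1,0,0,0,-5.6],[1,0,0,0,-5.6],[1,0,0,0,-5.45],[1,3,0,0,0],[1,2,0,0,0],[1,0,0,0,0]])

```text
time: 10.8
tool_pos: [0.5163, -0.1306, 0.096]
ee_rot: [-2.535, 1.562, 2.777]
wrist_force: [0.4, 0.5, -4.2]
width: 0.0414
```

Run:
```python
from h import *
robot.snapshot('top'); go(.5182,-.1316,.0305)
```

```text
t 10.85 tcp [ 0.5177 -0.1311  0.0982] yaw_y 34.35 tilt [-0.003 -0.004] F [ 0.  -0.1 -3.5] w 0.0422
tool shift cm [6.77 0.04 0.1 ]
```

Call:
carry_out(targets=[[1,3,0,0.1,0],[1,2.5,0,0,0],[1,0.8,0,0,0],[1,0.5,0,0,0],[1,0,0,0,0],[0,0,0,0,0],[0,0,0,0,0],[0,0,0,0,0],[0,0,0,0,0],[0,0,0,0,0],[0,-2,0,0,0],[0,-5,0,0,0],[0,-5,0,0,0],[0,-5,0,0,0],[0,-5,0,0,0],[0,0,-1.2,3,0],[0,0,-1.2,3,0],[0,0,-1.1,3.2,0],[0,0,0,0,0],[0,0,0,0,0]])

```text
time: 12.85
tool_pos: [0.5424, -0.2284, 0.2519]
ee_rot: [-3.075, 1.569, 2.236]
wrist_force: [-0.7, 0.3, 0.0]
width: 0.0941
```

Run:
```python
from h import *
s=snap('wrist','w4'); st()
p=proj('w4',[.548,-.2175,.064])[0]; print(p)
a=cv2.imread('pics/w4.png'); x,y=int(p[0])-45,int(p[1])-40
print(x,y); A=cv2.resize(a[y:y+75,x:x+90],None,fx=8,fy=8,interpolation=cv2.INTER_CUBIC); cv2.imwrite('pics/c4.png',A[:600])
b=snap('side','s4')['image'][:,:,::-1]; cv2.imwrite('pics/c4.png',np.hstack([A[:,150:630], cv2.resize(b[190:340,200:280],(320,600))]))
```

```text
t 12.9 tcp [ 0.5424 -0.2277  0.2522] yaw_y 34.36 tilt [ 0.    -0.001] F [-0.3  0.2  0.2] w 0.0941
[287.33649123 185.11705537]
242 145
```

View pics/c4.png

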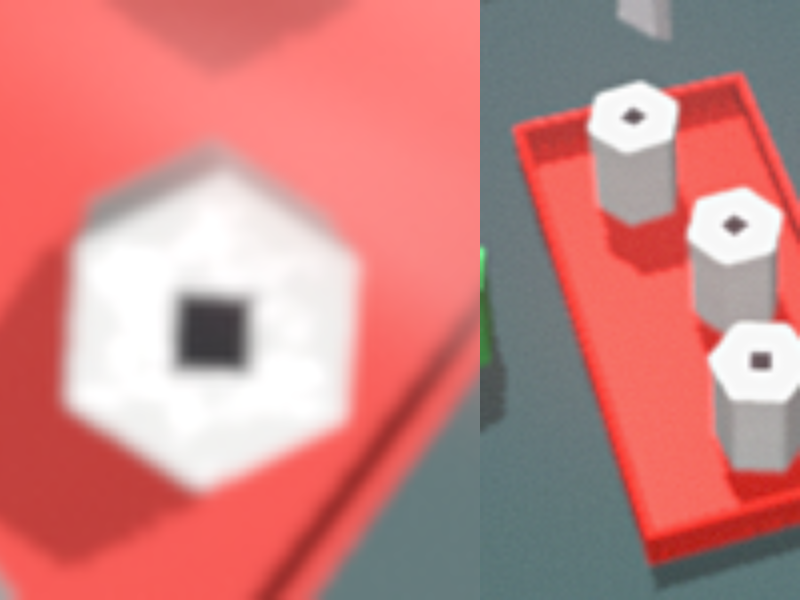

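A stands upright again in the tray. B's mark is at crop (213,333), and its corners are readable.

Run:
```python
from h import *
px=lambda u,v:(242+(u+150.5)/8-.5,145+(v+.5)/8-.5)
V=[(225,165),(360,258),(350,415),(203,493),(62,405),(73,242)]
P=np.array([ray('w4',px(*v),.064) for v in V]); c=P.mean(0); m=ray('w4',px(213,333),.064); print(c,m)
d=P-c; print(np.degrees(np.arctan2(d[:,1],d[:,0])).round(1))
go(*((c+m)/2)[:2],.0305)
```

```text
[ 0.54806207 -0.21867336  0.064     ] [ 0.54834839 -0.21885575  0.064     ]
[ 120.3   60.9    2.7  -58.5 -119.1 -178.5]
t 12.95 tcp [ 0.5425 -0.2273  0.2525] yaw_y 34.4 tilt [ 0.    -0.001] F [0.3 0.4 0.1] w 0.0941
tool shift cm [22.2   0.95 -0.37]
```

Call:
carry_out(targets=[[0,0,0.95,-0.35,3.1],[0,4,0,0,0],[0,4,0,0,0],[0,4,0,0,0],[0,4,0,0,0],[0,4,0,0,0],[0,1.2,0,0,0],[0,1.0,0,0,0],[0,0,0,0,0],[1,0,0,0,0],[1,0,0,0,0],[1,0,0,0,0],[1,0,0,0,0],[1,0,0,0,0],[1,0,0,0,0],[1,0,0,0,0]])

```text
time: 14.55
tool_pos: [0.5486, -0.2198, 0.0305]
ee_rot: [1.822, 1.57, 0.797]
wrist_force: [-0.1, 0.2, -0.9]
width: 0.0419
```

Run:
```python
from h import *
st()
```

```text
t 14.55 tcp [ 0.5486 -0.2198  0.0305] yaw_y 31.25 tilt [ 0. -0.] F [-0.1  0.2 -0.9] w 0.0419
```

Call:
carry_out(targets=[[1,-2,0,0,0],[1,-3,0,0,0],[1,-4,0,0,0],[1,-3,0,0,4.6],[1,0,0,0,4.5],[1,0,0,0,4.5],[1,0,1.12,-3.41,0],[1,0,1.12,-3.41,0],[1,0,1.12,-3.41,0],[1,0,1.12,-3.41,0],[1,0,1.12,-3.41,0],[1,0,1.12,-3.41,0],[1,0,1.12,-3.41,0],[1,0,1.12,-3.41,0],[1,0,1.12,-3.41,0],[1,0,1.12,-3.41,0],[1,2.5,0,0,0],[1,1.5,0,0,0],[1,0,0,0,0],[1,0,0,0,0]])

```text
time: 16.55
tool_pos: [0.5512, 0.1382, 0.1096]
ee_rot: [-1.692, 1.569, -2.956]
wrist_force: [-0.3, -0.3, -2.4]
width: 0.0421
```

Run:
```python
from h import *
s=snap('wrist','w5'); go(.5515,.1401,.0595); snap('wrist','w5b'); go(.5515,.1401,.0595)
cv2.imwrite('pics/w5c.png',cv2.resize(s['image'][80:320,180:380,::-1],None,fx=2.5,fy=2.5))
```

```text
t 16.6 tcp [0.552  0.1382 0.1107] yaw_y 17.58 tilt [0. 0.] F [ 0.5 -0.  -2.1] w 0.0419
tool shift cm [ 5.12  0.01 -0.19]
t 16.65 tcp [0.5524 0.1383 0.1114] yaw_y 17.58 tilt [0.001 0.   ] F [ 0.5 -0.3 -2.1] w 0.0418
tool shift cm [ 5.19 -0.04 -0.2 ]
```

View pics/w5c.png

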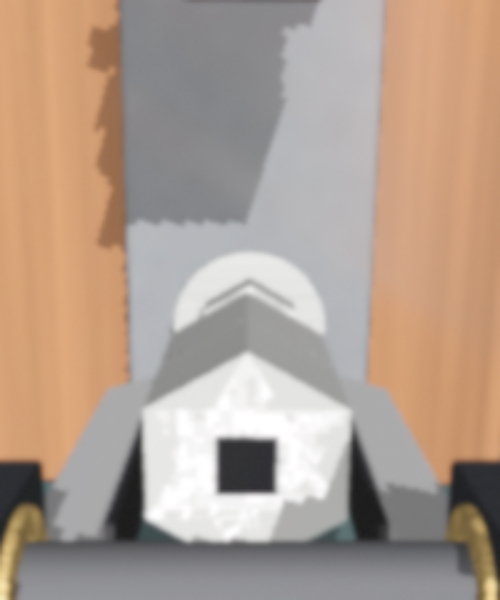

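B sits in the hand as A did, with its mark at px (279,266), but the hand is about 1.7 mm short in y. I'll correct that and descend.

Call:
carry_out(targets=[[1,1.2,0,-0.17,0],[1,1.2,0,0,0],[1,1.0,0,0,0],[1,0.2,0,0,0],[1,0.2,0,0,0],[1,0.2,0,0,0],[1,0.2,0,0,0],[1,0.2,0,0,0],[1,0,0,0,0],[1,0,0,0,0]])

```text
time: 17.65
tool_pos: [0.5513, 0.1407, 0.0666]
ee_rot: [1.704, 1.571, 0.442]
wrist_force: [-0.3, 0.4, -3.3]
width: 0.0417
```

Run:
```python
from h import *
st()
```

```text
t 17.65 tcp [0.5513 0.1407 0.0666] yaw_y 17.66 tilt [ 0. -0.] F [-0.3  0.4 -3.3] w 0.0417
```

B slides on without force, past the height where A stopped. I'll push it home.

Call:
carry_out(targets=[[1,0.2,0,0,0],[1,0.2,0,0,0],[1,0.2,0,0,0],[1,0.2,0,0,0],[1,0.2,0,0,0],[1,0.1,0,0,0],[1,0,0,0,0],[1,0,0,0,0],[1,0,0,0,0]])

```text
time: 18.55
tool_pos: [0.5512, 0.1407, 0.0594]
ee_rot: [1.278, 1.57, 0.016]
wrist_force: [-6.9, -1.1, 12.5]
width: 0.0415
```

Run:
```python
from h import *
st(); b=snap('side','s6')['image'][:,:,::-1]
cv2.imwrite('pics/c6.png',cv2.resize(b[60:330,140:390],None,fx=2.2,fy=2.2)); st()
```

```text
t 18.55 tcp [0.5512 0.1407 0.0594] yaw_y 17.67 tilt [0.001 0.   ] F [-6.9 -1.1 12.5] w 0.0415
t 18.6 tcp [0.5512 0.1407 0.0594] yaw_y 17.67 tilt [0.001 0.   ] F [-7.3 -0.7 12.5] w 0.0417
```

View pics/c6.png

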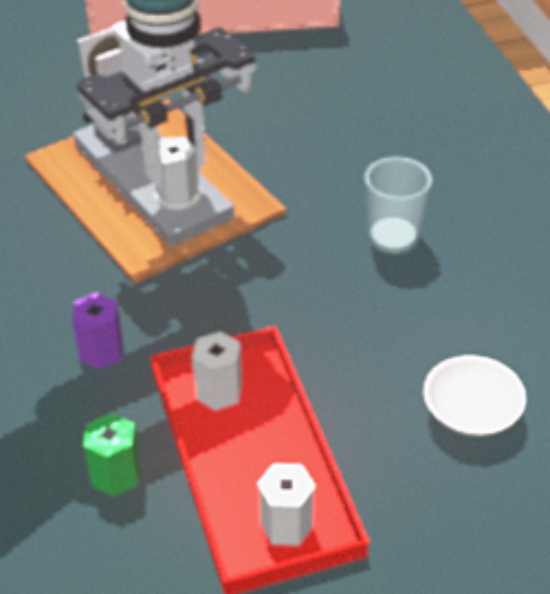

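The picture shows B seated on the nut in the jaws, A and C upright in the tray, and everything else in place. TCP height is 0.0594 m against 0.0595 m expected, with 12.5 N of contact force, so I'm handing in.

```bash
python3 -c "
from h import *
print(robot.close_job())"
```

```text
the job is handed in; nothing more can be done
None
```

The middle socket in the tray is the one that fits. It is fully home on the nut and still gripped, and the job is handed in at about 18.6 s; no verdict was reported.

- **First socket tried (tray end nearest the stand):** it stopped about 13.5 mm above home under 25 N and did not drop when I shifted it sideways. I stood it back upright in its place in the tray, and the side camera confirmed that.
- **Middle socket:** it slid on without force past that height and I pushed it to the end. The tool tip finished at 0.0594 m, against 0.0595 m expected for a seated socket, with 12.5 N of upward contact force and the jaws at 41.7 mm on the 42 mm socket.
- **Third socket:** I did not try it, since the middle one fitted.
- **Last picture:** it shows the other two sockets upright in the tray, and the jar, dish and coloured look-alikes in place. The strip lay outside that picture; I moved nothing near it.
- **Checks that disagreed:** about 7 N of side force remained at the end. The overhead and wrist cameras differed by 1–2 mm on positions, so I worked from the close wrist views.

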